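# Clear the spacer sleeves, then hold the hidden bolt head

### The job

I am about to tighten the nut of the length stop on the bench fence: clear the two loose spacer sleeves out of my spanner's way, each into the tray of its own colour, then reach down into the gap behind the grey bracket and grip the T-shaped bolt head hidden there firmly by its two long flat sides. The bolt is only finger-tight, so lean the gripper the way the head leans and do not turn it; finish while still holding the head, do not let go. Leave the spanner, the tin and the tape roll where they are.

Things in the scene. Friction and masses are not known exactly. Their poses are not given: they have to be found in the camera images.
- bracket: Fixed grey steel channel, 160 mm long (y), open on top and at both ends. Front cheek 6 mm thick, 80 mm high, x -6 to 0; back cheek 5 mm thick, 70 mm high, x 45 to 50; floor 5 mm thick: a clear gap 45 mm wide. A timber fence, 45 x 300 x 70 mm high, backs it. Origin: bench level, under the bolt, on the front cheek's inner face. x into the gap along the bolt, y along the gap, z up.
- bolt (a joint): Turning of the bolt (rad) about the bracket's x axis, positive from its y towards its z. The bolt lies level along x, 55 mm above the bench. At 0 the bar-shaped head stands upright, its two flat sides facing the bracket's +y and -y; at angle a it leans by a about x. Starts within 0.42 of 0. Finger-tight: it turns under 0.05 N m, with its nut and washers; it cannot slide.
- head_center (a point): Centre of the hidden bright steel T-shaped (hammer) bolt head: a bar 38 mm long (its z), 17 mm wide between its long flat sides (its y), 12 mm thick along the bolt (x), at bracket x = 10 mm, 55 mm above the bench. A washer 32 mm across, 4 mm thick parts it from the front cheek, whose top is 25 mm above this point; 29 mm of gap lie free behind the head. Turns with the bolt.
- head_end (a point): Upper end of the bar-shaped head, 19 mm from head_center along its z, painted yellow; visible from above through the gap.
- stop_end (a point): End of the aluminium stop arm bolted under the nut on the front cheek's outside: a bar 8 mm thick running from the bolt to bracket y = -165 mm, top 71 mm above the bench; this end plate, 6 x 45 mm high, stands out to x = -50 mm. The nut and thread also stand out to x = -45 mm at the bolt. The point is the end plate's centre.
- sleeve_blue: Loose blue nylon spacer sleeve, standing on end on the bench in front of the bracket: outer diameter 32 mm, bore 21 mm, 30 mm high, about 30 g. Origin: centre of its underside, z along its axis.
- sleeve_blue_mid (a point): Centre of the blue sleeve, 15 mm above its underside.
- sleeve_red: Loose red nylon spacer sleeve, standing on end on the bench in front of the bracket: outer diameter 32 mm, bore 21 mm, 40 mm high, about 30 g. Origin: centre of its underside, z along its axis.
- sleeve_red_mid (a point): Centre of the red sleeve, 20 mm above its underside.
- tray_blue: Fixed open timber tray 110 (x) x 100 (y) x 35 mm high, inside 98 x 88 mm; rim 41 mm, inner floor 13 mm above the bench. Blue lining and blue strips on two outer sides. Origin: centre of its underside, 6 mm above the bench.
- tray_red: Fixed open timber tray 110 (x) x 100 (y) x 35 mm high, inside 98 x 88 mm; rim 41 mm, inner floor 13 mm above the bench. Red lining and red strips on two outer sides. Origin: centre of its underside, 6 mm above the bench.
- tray_green: Fixed open timber tray 110 (x) x 100 (y) x 35 mm high, inside 98 x 88 mm; rim 41 mm, inner floor 13 mm above the bench. Green lining and green strips on two outer sides. Origin: centre of its underside, 6 mm above the bench. Two green sleeves are fixed in it; nothing more belongs in it. The three trays stand in one row along y, 5 mm apart, in any order.
- spanner: Loose steel spanner, 240 mm long, lying on the bench to the left of the sleeves, at about 210 mm from the bracket's middle along y. Leave it alone. x along it.
- tin: Loose tin with an orange band, 68 mm across, 100 mm high, standing at the bracket's left (+y) end. Origin: centre of its underside. Leave it alone.
- tape_roll: Loose roll of tape lying flat, 96 mm across, 25 mm high. Origin: centre of its underside. Leave it alone.

How it is judged:
On the way, in this order (a step that is already met when the one before it is completed fails the run):
1. both sleeves lie in the trays of their own colour, let go (x of sleeve_blue_mid in the frame of tray_blue between -0.045 and 0.045 m and y of sleeve_blue_mid in the frame of tray_blue between -0.04 and 0.04 m and z of sleeve_blue_mid in the frame of tray_blue between 0 and 0.033 m and linear speed of each of sleeve_blue, sleeve_red below 0.03 m/s and contact force between each of sleeve_blue, sleeve_red and the fingers below 0.1 N and x of sleeve_red_mid in the frame of tray_red between -0.045 and 0.045 m and y of sleeve_red_mid in the frame of tray_red between -0.04 and 0.04 m and z of sleeve_red_mid in the frame of tray_red between 0 and 0.033 m), for 0.2 s.
2. the bolt head in the gap is gripped between the fingers, not turned (distance between the grasp point and head_center below 0.018 m and contact force between the fingers and bolt above 12 N and distance of head_end from where it was at the start of the episode below 0.0033 m), for 0.2 s.
At the end, for the whole second after the job is handed in: Blue sleeve in the blue tray, red in the red (standing or lying, let go, at rest); the fingers still grip the bolt head (grasp point within 18 mm of its centre, contact over 12 N), and the bolt is still and under 10 degrees from its start (all of step 1 and all of step 2 and velocity of joint bolt between -0.05 and 0.05 rad/s); the arm keeps its last pose, push and grip.
It fails at once if the bolt is turned by more than 10 degrees (distance of head_end from where it was at the start of the episode above 0.0033 m).
It fails at once if the spanner, the tin or the tape roll is shifted by more than 25 mm or the tin tipped (distance of any of spanner, tin, tape_roll from where it was at the start of the episode above 0.025 m or angle between tin's own z axis and vertical above 0.35 rad).
It also fails if it takes over 64 s, if anything falls off the work surface, if the arm or the gripper's body presses on something with over 40 N, if the wrist force passes 120 N, or if a joint passes its speed limit or range.

### The arm

A 6-joint arm with a two-finger parallel gripper is mounted at the origin on the work surface. World frame = base frame: x ahead of the robot, y to its left, z up, the work surface at z = 0. Lengths are in m, angles in rad, forces in N, time in s.
With the tool pointing down it reaches from about 0.35 to 0.775 m from the base axis. Payload 7.3 kg.
Tool frame: the origin (TCP) lies between the finger pads; the fingertips stand 17 mm ahead of it and the grasp point (between the pads) lies 2 mm behind it; z points along the fingers, y is the line along which they close (so a half turn about z gives the same grasp; the last joint's range is limited). The gripper opens to 92 mm and grips with 3 to 60 N. Pads are 19 mm wide; open, the fingers measure 130 mm over their backs; the gripper's body (75 mm by 190 mm) begins 47 mm behind the grasp point.
Start: joints at [-1.341, 0.342, 1.524, -0, 1.275, -0.146], TCP at [0.193, -0.488, 0.244] pointing down, gripper open.
Joint ranges: [-2.53, 2.53], [-0.77, 2.02], [0.04, 2.7], [-1, 4.14], [0.28, 2.66], [-3.11, 3.11]. Speed limits (rad/s): [2.57, 2.57, 3.14, 3.14, 3.14, 3.14].

### API

Orientations are given as [roll, pitch, yaw] about the fixed x, y, z axes, in that order (R = Rz(yaw) Ry(pitch) Rx(roll)).
In Python, from cell import robot, optics gives the robot as it stands.
- The arm moves only by the tool play_rows, never from a script. Its argument "rows" is a list of rows, each a list of 7 numbers: the shift along the tool's x, y, z in cm, then the turn, a rotation vector about the tool's x, y, z in rad, then the opening, from 0 (shut) to 1 (fully open). In form: [[tx, ty, tz, wx, wy, wz, grip], ...]. A call has 1 to 20 rows; each row is the pose to reach, as a shift and turn from the pose commanded when the call began, along the tool's axes at that moment; what a row does not reach only later rows make up. A row lasts 1/10 s, in which the tool goes at most 50 mm and 8.59 degrees, less where a joint would pass 70% of its speed; a pose out of reach is approached as far as the arm can. A call with a gripper value outside its range is refused whole. The fingers move at their own pace and stop on an object; "squeeze" is the grip in N (left out, the last holds). Time passes only in rows, so rows that repeat a pose let the fingers close. It gives the time, the measured TCP pose, the force, the opening and the grip force at its end, in the units of the state.
- robot.observe(): the state, without advancing time (a new reading comes with each control period).
- optics.read_camera(name): name is "side" or "top" or "wrist"; returns (picture, depth): 420x560x3 uint8, red, green, blue; 420x560 float32, m along the optical axis (not along the pixel's ray), 0 where there is no reading.
- optics.camera_model(name): a dict with "fx", "fy", "cx", "cy" (pixels), "origin" and "rotation" of the camera in the world; the wrist camera has in their place "tool_from_camera" (4x4, takes a point from camera to tool coordinates, whose origin is the TCP and whose axes are the flange's). Camera axes: x right, y up, looking along -z (the intrinsics and any distortion apply to the point x, -y, -z); pixel columns grow to the right and rows downward; lengths in m; the calibration is good to about 2 mm. The wrist camera is an equidistant fisheye: a pixel r from the principal point sees the ray r / f radians off the axis. A picture is of the moment at which its call begins: read the wrist's pose just before it. camera_model takes no time and is no camera call.
- robot.hand_in(): hands the job in; it is judged then, once.
The state is a dict: "time": time; "qpos": joint angles; "qvel": joint speeds; "joint_efforts": joint torques, N m; "tool_pos": TCP position; "tool_rot": TCP orientation; "contact_force": force on the tool from outside, world axes, zero at the start; "torque": the same for the moment, N m; "opening": finger opening in m; "grip_force": force on a finger pad.
Only numpy, scipy, OpenCV 4.12 (cv2) and the standard library are available. Lean on these libraries where they do the work, as an engineer would, in place of code of your own. Each camera call takes 0.05 s, during which the arm holds its last target. There are 200 camera calls.

## Working session

There is one attempt and no reset: what is moved stays moved. The work goes in short steps, Python scripts to look and compute and a tool call to move; the robot and the scene stay as the last step left them, time stands still between calls to the robot, and variables do not carry over. Pictures are saved under pics/ and viewed, at most 10 in all, crops included, and the job is handed in when it is done.

Besides the shell and the picture viewer there is one more tool, called after "Emit:" as a command line: name --pt "numbers of a row" for each row, then --argument value for the rest. play_rows: Moves the arm, as the interface text tells. Its arguments: {"type":"object","properties":{"rows":{"type":"array"},"squeeze":{"type":"number"}},"required":["rows"]}

```bash
ls; mkdir -p pics
cat > h.py <<'E'
import numpy as np, cv2
from cell import robot, optics
from scipy.spatial.transform import Rotation as Ro
def world(name, depth, m, u, v, st=None):
    z=depth[v,u]
    P=np.stack([(u-m["cx"])/m["fx"]*z, -(v-m["cy"])/m["fy"]*z, -z],-1)
    return P@np.array(m["rotation"]).T+np.array(m["origin"])
def cloud(name):
    im,d=optics.read_camera(name); m=optics.camera_model(name)
    v,u=np.mgrid[0:420,0:560]
    return im,d,world(name,d,m,u,v)
E
python3 - <<'E'
from h import *
s=robot.observe(); print(s)
for n in("top","side","wrist"):
    m=optics.camera_model(n); print(n,m)
a=[]
for n in("top","side"):
    im,d=optics.read_camera(n); np.savez(f"{n}.npz",im=im,d=d); a.append(im)
for n,im in zip(("top","side"),a):
    cv2.imwrite(f"pics/{n}0.png",cv2.resize(im[:,:,::-1],(784,588)))
E
```

```text
pics
{'time': 0.0, 'qpos': array([-1.34097401e+00,  3.42743479e-01,  1.52505334e+00, -2.27035193e-06,
        1.27539303e+00, -1.45988274e-01]), 'qvel': array([ 1.61236021e-03,  1.61330663e-03, -5.56223110e-04,  1.45068714e-04,
       -3.70798895e-04,  2.09273382e-05]), 'joint_efforts': array([-1.98570298e-03, -4.31247675e+01, -2.44218439e+01,  7.17400247e-02,
        5.59888990e-02, -8.35908418e-05]), 'tool_pos': array([ 0.19262364, -0.48796056,  0.2430215 ]), 'tool_rot': array([-3.14001214e+00, -2.30195576e-04,  3.75811071e-01]), 'contact_force': array([-0.47200777, -0.98954022,  0.65289835]), 'torque': array([0.00202756, 0.01782894, 0.04166269]), 'grip_force': 0.0, 'opening': 0.0917923866556043}
top {'fx': 404.87412871250217, 'fy': 404.87412871250217, 'cx': 281.67474117218734, 'cy': 205.6442640653327, 'origin': array([0.40218632, 0.03035834, 1.18284252]), 'rotation': array([ 0.13245683, -0.01667986, -1.54242782])}
side {'fx': 381.6439710164503, 'fy': 381.6439710164503, 'cx': 281.3829328134479, 'cy': 211.12841218587246, 'origin': array([0.3652126 , 0.77527483, 0.54187955]), 'rotation': array([ 1.01265907,  0.02304512, -2.91216561])}
wrist {'fx': 325.19226210127806, 'fy': 325.19226210127806, 'cx': 278.8792156162825, 'cy': 215.31537447167327, 'tool_from_camera': array([[-2.96745779e-04,  9.65092724e-01,  2.61908277e-01,
         7.04228317e-02],
       [ 9.99999867e-01,  1.76166994e-04,  4.83865027e-04,
        -1.22915972e-03],
       [ 4.20835023e-04,  2.61908386e-01, -9.65092649e-01,
        -1.41514879e-01],
       [ 0.00000000e+00,  0.00000000e+00,  0.00000000e+00,
         1.00000000e+00]])}
```

```bash
sed -i 's/np.array(m\["rotation"\])/Ro.from_euler("xyz",m["rotation"]).as_matrix()/' h.py; echo ok
```

```text
ok
```

View pics/top0.png

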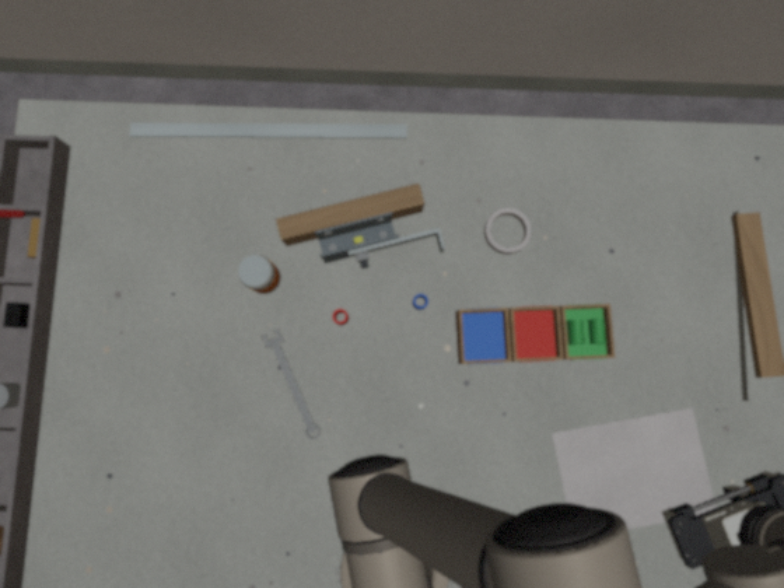

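View pics/side0.png

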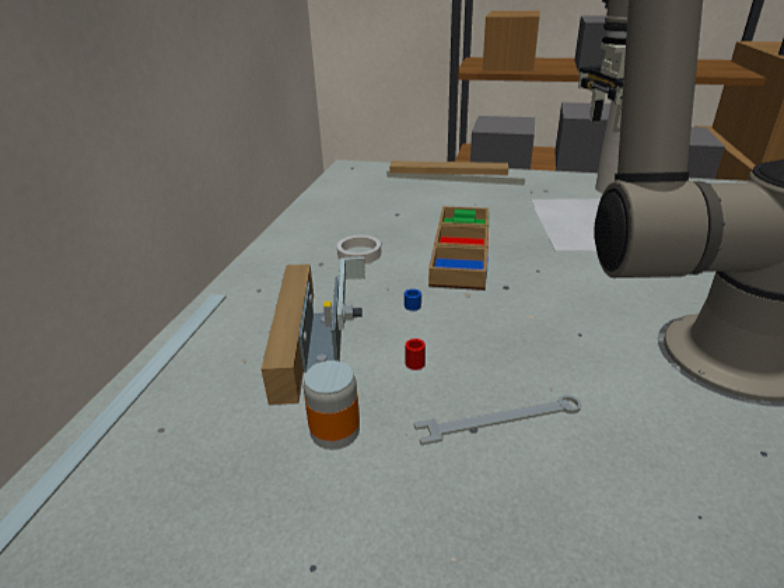

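The top view (784 px wide) shows the red sleeve at (341,317), the blue sleeve at (420,301) and the blue, red and green trays at (484,335), (535,334) and (586,332). It also shows the yellow head end at (359,240), the tin at (258,272) and the spanner around (293,385). The side view shows both sleeves standing upright.

Run:
```python
from h import *
import h
np.set_printoptions(precision=4,suppress=True)
v,u=np.mgrid[0:420,0:560]
for n in("top","side"):
    f=np.load(n+".npz"); im,d=f["im"],f["d"]; P=world(n,d,optics.camera_model(n),u,v)
    hsv=cv2.cvtColor(im,cv2.COLOR_RGB2HSV); H,S,V=[hsv[...,i].astype(int) for i in range(3)]
    ok=(d>0)&(P[...,0]>0.2)&(S>130)&(V>50)
    print(n,"bench z", np.median(P[300:310,250:300,2] if n=="top" else P[350:400,300:400,2]))
    for c,mk in dict(red=(H<6)|(H>174),blue=(H>105)&(H<128),green=(H>50)&(H<80),yellow=(H>22)&(H<34)).items():
        k,l,st,ce=cv2.connectedComponentsWithStats((mk&ok).astype(np.uint8))
        for i in range(1,k):
            if st[i,4]<12: continue
            q=P[l==i]; print(c,st[i],"med",np.median(q,0),"lo",np.percentile(q,3,0),"hi",np.percentile(q,97,0))
    if n=="top":
        # bracket region height map points
        Q=P[120:200,190:330].reshape(-1,3); I=im[120:200,190:330].reshape(-1,3)
        np.save("Q.npy",Q)
        # fence: wood-coloured, top z~.07
        w=(np.abs(P[...,2]-0.07)<0.012)&(P[...,0]>.4)&(H<22)&(S>60)&(d>0)
        k,l,st,ce=cv2.connectedComponentsWithStats(w.astype(np.uint8))
        for i in range(1,k):
            if st[i,4]>200:
                q=P[l==i]; print("fence",st[i],q.mean(0),cv2.minAreaRect((q[:,:2]*1000).astype(np.float32)))
        crop=im[120:190,180:325]; cv2.imwrite("pics/br.png",cv2.resize(crop[:,:,::-1],None,fx=5,fy=5,interpolation=cv2.INTER_CUBIC))
```

```text
top bench z -0.0004208882740417419
red [  0 150  18   6  82] med [0.6774 0.7867 0.0723] lo [0.6722 0.7624 0.026 ] hi [0.683 0.825 0.077]
red [367 221  31  35 947] med [ 0.4721 -0.2778  0.0131] lo [ 0.427  -0.3163  0.0088] hi [ 0.5173 -0.2396  0.0177]
red [238 222   8   7  14] med [0.5024 0.1335 0.0382] lo [0.4888 0.1192 0.0285] hi [0.5055 0.1375 0.0404]
blue [331 224  29  33 863] med [ 0.4651 -0.1711  0.0131] lo [ 0.423  -0.2086  0.0086] hi [ 0.5082 -0.1353  0.0173]
green [419 227  13  20 157] med [ 0.4777 -0.392   0.0407] lo [ 0.4578 -0.4097  0.0159] hi [ 0.5031 -0.3839  0.046 ]
green [406 228  12  18 137] med [ 0.4765 -0.3519  0.0407] lo [ 0.454  -0.3696  0.0164] hi [ 0.5018 -0.3424  0.0461]
fence [ 198  132  105   39 1538] [0.7046 0.1108 0.0689] ((705.6221923828125, 109.769287109375), (44.98001480102539, 295.586181640625), 16.319091796875)
side bench z -0.00013984344577755436
red [314 169  32   6 132] med [ 0.4747 -0.3029  0.0133] lo [ 0.4298 -0.3158  0.0115] hi [ 0.5194 -0.2881  0.0154]
red [290 242  14  22 269] med [0.4945 0.1372 0.0292] lo [0.4815 0.1133 0.0044] hi [0.5078 0.1428 0.0407]
blue [311 185  34   7 192] med [ 0.4667 -0.1936  0.0132] lo [ 0.4229 -0.2112  0.0114] hi [ 0.5126 -0.1763  0.0151]
blue [289 207  12  15 160] med [ 0.5309 -0.0258  0.0218] lo [ 0.5178 -0.0477  0.0036] hi [ 0.5453 -0.019   0.0307]
green [317 149  30  11 184] med [ 0.4792 -0.3884  0.0403] lo [ 0.4403 -0.4192  0.0121] hi [ 0.5253 -0.3425  0.045 ]
yellow [231 215   6   4  21] med [0.6476 0.092  0.0741] lo [ 0.6422 -0.024  -0.0003] hi [0.6997 0.0989 0.0762]
```

View pics/br.png

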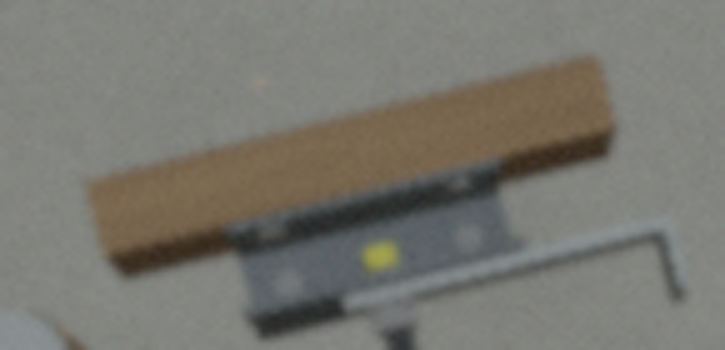

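```bash
cat >> h.py <<'E'
np.set_printoptions(precision=4,suppress=True)
def go(pos,rpy):
    s=robot.observe(); R=Ro.from_euler("xyz",s["tool_rot"]); T=Ro.from_euler("xyz",rpy)
    print("t",s["time"],"shift cm",R.inv().apply(np.array(pos)-s["tool_pos"])*100,"turn",(R.inv()*T).as_rotvec())
def wrist():
    s=robot.observe(); im,d=optics.read_camera("wrist"); m=optics.camera_model("wrist")
    v,u=np.mgrid[0:420,0:560]; return im,d,wpt(m,s,u,v,d),s,m
def wpt(m,s,u,v,d):
    a=(u-m["cx"])/m["fx"]; b=(v-m["cy"])/m["fy"]; r=np.hypot(a,b)+1e-9
    t=np.tan(r)/r
    P=np.stack([a*t*d,-b*t*d,-d],-1); T=m["tool_from_camera"]
    P=P@T[:3,:3].T+T[:3,3]
    return P@Ro.from_euler("xyz",s["tool_rot"]).as_matrix().T+s["tool_pos"]
E
python3 -c "
from h import *
go([.46,.03,.32],[np.pi,0,1.636])"
```

```text
t 0.1 shift cm [ 43.8863 -38.3847  -7.6266] turn [-0.001  -0.001  -1.2602]
```

Emit:
play_rows --pt "10 -9 -7.6 0 0 -0.2 1" --pt "43.9 -38.4 -7.6 0 0 -1.26 1" --pt "43.9 -38.4 -7.6 0 0 -1.26 1" --pt "43.9 -38.4 -7.6 0 0 -1.26 1" --pt "43.9 -38.4 -7.6 0 0 -1.26 1" --pt "43.9 -38.4 -7.6 0 0 -1.26 1" --pt "43.9 -38.4 -7.6 0 0 -1.26 1" --pt "43.9 -38.4 -7.6 0 0 -1.26 1" --pt "43.9 -38.4 -7.6 0 0 -1.26 1" --pt "43.9 -38.4 -7.6 0 0 -1.26 1" --pt "43.9 -38.4 -7.6 0 0 -1.26 1" --pt "43.9 -38.4 -7.6 0 0 -1.26 1" --pt "43.9 -38.4 -7.6 0 0 -1.26 1" --pt "43.9 -38.4 -7.6 0 0 -1.26 1" --pt "43.9 -38.4 -7.6 0 0 -1.26 1" --pt "43.9 -38.4 -7.6 0 0 -1.26 1" --pt "43.9 -38.4 -7.6 0 0 -1.26 1" --pt "43.9 -38.4 -7.6 0 0 -1.26 1"

```text
time: 1.9
tool_pos: [0.46, 0.0292, 0.3198]
tool_rot: [3.141, 0.0, 1.634]
contact_force: [0.0, 0.2, -0.1]
opening: 0.0917
grip_force: 0.0
```

```bash
cat > m.py <<'E'
from h import *
import sys
im,d,P,s,m=wrist(); print(s["tool_pos"],s["tool_rot"])
np.savez("w.npz",im=im,d=d,P=P,pos=s["tool_pos"],rot=s["tool_rot"])
hsv=cv2.cvtColor(im,cv2.COLOR_RGB2HSV); H,S,V=[hsv[...,i].astype(int) for i in range(3)]
ok=(d>0)&(S>120)&(V>50)
print("bench",np.median(P[...,2][(np.abs(P[...,2])<.01)]))
for c,mk in dict(red=(H<6)|(H>174),blue=(H>105)&(H<128),yellow=(H>22)&(H<34)).items():
    k,l,st,ce=cv2.connectedComponentsWithStats((mk&ok).astype(np.uint8))
    for i in range(1,k):
        if st[i,4]<40: continue
        q=P[l==i]; zt=np.percentile(q[:,2],95); t=q[q[:,2]>zt-.005]
        print(c,st[i],"med",np.median(q,0),"top z",zt,"top ctr",cv2.minEnclosingCircle((t[:,:2]*1000).astype(np.float32)))
cv2.imwrite("pics/%s.png"%sys.argv[1],im[:,:,::-1])
E
python3 m.py w1
```

```text
[0.46   0.0292 0.3198] [3.1414 0.0002 1.6343]
bench 0.0006026829611145978
red [299 100  25  24 318] med [0.4969 0.1274 0.0399] top z 0.04176679024225572 top ctr ((495.95306396484375, 126.69574737548828), 15.586760520935059)
blue [316 217  23  25 363] med [ 0.5329 -0.0339  0.0279] top z 0.03150976511789864 top ctr ((532.7311401367188, -34.916072845458984), 15.346446990966797)
blue [ 245  308   61   19 1128] med [ 0.468  -0.1912  0.0136] top z 0.014922313309616337 top ctr ((467.455810546875, -192.16390991210938), 51.33269119262695)
yellow [425 143  10  15 117] med [0.6479 0.0939 0.0748] top z 0.07650499818763637 top ctr ((647.8077392578125, 93.26851654052734), 10.546213150024414)
```

View pics/w1.png

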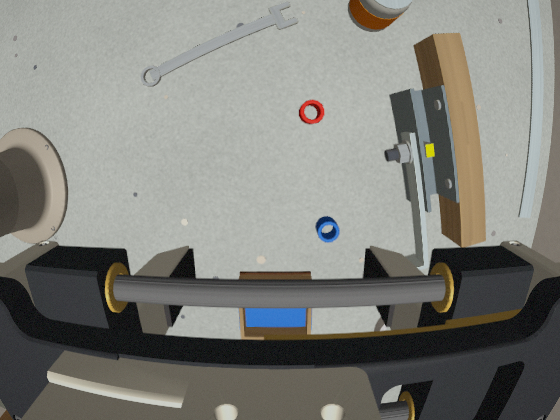

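The wrist view shows the red sleeve at (312,112), the blue at (327,229), the yellow head end at (430,150) and the nut at (400,153). Sleeve heights (42 and 31 mm) and radii (15.5 mm) match the sizes given, so I'll go for the blue sleeve.

```bash
python3 -c "
from h import *
r=[np.pi,0,1.636]
go([.5325,-.035,.12],r);go([.5325,-.035,.031],r)"
```

```text
t 1.95 shift cm [-6.8767  6.8175 19.9843] turn [ 0.0002  0.0002 -0.0015]
t 1.95 shift cm [-6.8751  6.8153 28.8843] turn [ 0.0002  0.0002 -0.0015]
```

Emit:
play_rows --pt "-2 2 6 0 0 0 1" --pt "-4 4 11 0 0 0 1" --pt "-6.9 6.8 16 0 0 0 1" --pt "-6.9 6.8 20 0 0 0 1" --pt "-6.9 6.8 23 0 0 0 1" --pt "-6.9 6.8 26 0 0 0 1" --pt "-6.9 6.8 28 0 0 0 1" --pt "-6.9 6.8 28.9 0 0 0 1" --pt "-6.9 6.8 28.9 0 0 0 1" --pt "-6.9 6.8 28.9 0 0 0 0" --pt "-6.9 6.8 28.9 0 0 0 0" --pt "-6.9 6.8 28.9 0 0 0 0" --pt "-6.9 6.8 28.9 0 0 0 0" --pt "-6.9 6.8 28.9 0 0 0 0" --pt "-6.9 6.8 28.9 0 0 0 0" --pt "-6.9 6.8 28.9 0 0 0 0" --pt "-6.9 6.8 28.9 0 0 0 0" --pt "-6.9 6.8 28.9 0 0 0 0" --squeeze 12

```text
time: 3.75
tool_pos: [0.5325, -0.0345, 0.0307]
tool_rot: [-3.142, 0.0, 1.636]
contact_force: [-0.5, -0.7, 0.2]
opening: 0.0323
grip_force: 12.0
```

```bash
python3 -c "
from h import *
r=[np.pi,0,1.636]
f=np.load('w.npz')
P=np.load('w.npz')['P']
import numpy as np
for n in ('top',):
    g=np.load(n+'.npz');im,d=g['im'],g['d'];v,u=np.mgrid[0:420,0:560];Q=world(n,d,optics.camera_model(n),u,v)
    hsv=cv2.cvtColor(im,cv2.COLOR_RGB2HSV);H,S=hsv[...,0].astype(int),hsv[...,1]
    for c,mk,x0 in (('blue',(H>105)&(H<128),331),('red',(H<6)|(H>174),367)):
        k=mk&(S>130)&(u>x0-3)&(u<x0+35)&(v>215)&(v<265)&(d>0)
        print(c,cv2.minAreaRect((Q[k][:,:2]*1000).astype(np.float32)))
go([.467,-.173,.12],r);go([.467,-.173,.048],r)"
```

```text
blue ((465.4944152832031, -171.66961669921875), (92.2474365234375, 80.09630584716797), 4.005015850067139)
red ((472.478271484375, -277.5000305175781), (97.4873046875, 82.19646453857422), 4.483901023864746)
t 3.75 shift cm [-13.3968  -7.4347  -8.9316] turn [-0.0001  0.0001 -0.0002]
t 3.75 shift cm [-13.3964  -7.4343  -1.7316] turn [-0.0001  0.0001 -0.0002]
```

Emit:
play_rows --pt "0 0 -4 0 0 0 0" --pt "0 0 -9 0 0 0 0" --pt "-4 -2 -9 0 0 0 0" --pt "-8 -4.4 -9 0 0 0 0" --pt "-12 -6.6 -9 0 0 0 0" --pt "-13.4 -7.4 -9 0 0 0 0" --pt "-13.4 -7.4 -6 0 0 0 0" --pt "-13.4 -7.4 -4 0 0 0 0" --pt "-13.4 -7.4 -2.5 0 0 0 0" --pt "-13.4 -7.4 -1.6 0 0 0 0" --pt "-13.4 -7.4 -1.6 0 0 0 0" --pt "-13.4 -7.4 -1.6 0 0 0 0.48" --pt "-13.4 -7.4 -1.6 0 0 0 0.48" --pt "-13.4 -7.4 -1.6 0 0 0 0.48" --pt "-13.4 -7.4 -1.6 0 0 0 0.48" --pt "-13.4 -7.4 -3 0 0 0 0.48" --pt "-13.4 -7.4 -6 0 0 0 0.48" --pt "-13.4 -7.4 -10 0 0 0 0.6" --pt "-13.4 -7.4 -10 0 0 0 1"

```text
time: 5.65
tool_pos: [0.47, -0.1744, 0.1355]
tool_rot: [3.133, 0.005, 1.636]
contact_force: [0.7, -1.1, -0.3]
opening: 0.0557
grip_force: 0.0
```

```bash
python3 -c "
from h import *
r=[np.pi,0,1.636]
go([.496,.127,.12],r);go([.496,.127,.034],r)"
```

```text
t 5.65 shift cm [29.9116  4.5487  1.4322] turn [ 0.0082  0.0053 -0.0001]
t 5.65 shift cm [29.9573  4.4785 10.0318] turn [ 0.0082  0.0053 -0.0001]
```

Emit:
play_rows --pt "4 0.6 -0.5 0 0 0 1" --pt "9 1.5 -0.5 0 0 0 1" --pt "14 2.3 -0.5 0 0 0 1" --pt "19 3.1 -0.5 0 0 0 1" --pt "24 3.9 -0.5 0 0 0 1" --pt "28 4.6 -0.5 0 0 0 1" --pt "29.8 4.8 1 0 0 0 1" --pt "29.8 4.8 3 0 0 0 1" --pt "29.8 4.8 6 0 0 0 1" --pt "29.8 4.8 8.5 0 0 0 1" --pt "29.8 4.8 9.7 0 0 0 1" --pt "29.8 4.8 9.7 0 0 0 1" --pt "29.8 4.8 9.7 0 0 0 0" --pt "29.8 4.8 9.7 0 0 0 0" --pt "29.8 4.8 9.7 0 0 0 0" --pt "29.8 4.8 9.7 0 0 0 0" --pt "29.8 4.8 9.7 0 0 0 0" --pt "29.8 4.8 9.7 0 0 0 0" --pt "29.8 4.8 9.7 0 0 0 0" --pt "29.8 4.8 9.7 0 0 0 0"

```text
time: 7.65
tool_pos: [0.4959, 0.1275, 0.0337]
tool_rot: [3.142, 0.0, 1.636]
contact_force: [-0.4, 0.0, -0.4]
opening: 0.0326
grip_force: 11.6
```

```bash
python3 -c "
from h import *
r=[np.pi,0,1.636]
s=robot.observe(); print(s['tool_pos'],s['opening'],s['grip_force'])
go([.474,-.279,.13],r);go([.474,-.279,.049],r)"
```

```text
[0.4959 0.1275 0.0337] 0.032641568102600875 11.585101685486734
t 7.65 shift cm [-40.4205  -4.8252  -9.6285] turn [ 0.      0.0001 -0.0002]
t 7.65 shift cm [-40.4197  -4.8252  -1.5285] turn [ 0.      0.0001 -0.0002]
```

Emit:
play_rows --pt "0 0 -5 0 0 0 0" --pt "0 0 -9.6 0 0 0 0" --pt "-4 -0.5 -9.6 0 0 0 0" --pt "-9 -1 -9.6 0 0 0 0" --pt "-14 -1.6 -9.6 0 0 0 0" --pt "-19 -2.3 -9.6 0 0 0 0" --pt "-24 -2.9 -9.6 0 0 0 0" --pt "-29 -3.5 -9.6 0 0 0 0" --pt "-34 -4.1 -9.6 0 0 0 0" --pt "-38 -4.6 -9.6 0 0 0 0" --pt "-40.4 -4.8 -9.6 0 0 0 0" --pt "-40.4 -4.8 -9.6 0 0 0 0" --pt "-40.4 -4.8 -7 0 0 0 0" --pt "-40.4 -4.8 -4 0 0 0 0" --pt "-40.4 -4.8 -2.3 0 0 0 0" --pt "-40.4 -4.8 -1.5 0 0 0 0" --pt "-40.4 -4.8 -1.5 0 0 0 0" --pt "-40.4 -4.8 -1.5 0 0 0 0.48" --pt "-40.4 -4.8 -1.5 0 0 0 0.48" --pt "-40.4 -4.8 -1.5 0 0 0 0.48"

```text
time: 9.65
tool_pos: [0.4747, -0.2791, 0.0497]
tool_rot: [3.14, 0.001, 1.636]
contact_force: [0.5, -0.1, 0.4]
opening: 0.0436
grip_force: 0.0
```

```bash
python3 -c "
from h import *
s=robot.observe(); print(s['tool_pos'],s['opening'],s['grip_force'])
go([.474,-.279,.26],[np.pi,0,1.636]);go([.60,.03,.26],[np.pi,0,0.285])"
```

```text
[ 0.4747 -0.2791  0.0497] 0.043563833998380465 0.0
t 9.65 shift cm [ -0.0151  -0.0426 -21.0254] turn [ 0.0014  0.0014 -0.0001]
t 9.65 shift cm [ 29.999   14.5424 -21.0458] turn [0.0022 0.0002 1.3509]
```

Emit:
play_rows --pt "0 0 -2 0 0 0 0.48" --pt "0 0 -6 0 0 0 0.6" --pt "0 0 -11 0 0 0 0.8" --pt "0 0 -15 0 0 0 1" --pt "5 2 -15 0 0 0.1 1" --pt "10 4 -15 0 0 0.25 1" --pt "15 6 -15 0 0 0.4 1" --pt "20 8.5 -15 0 0 0.55 1" --pt "25 11 -15 0 0 0.7 1" --pt "30 12.9 -15 0 0 0.84 1" --pt "34.6 12.9 -15 0 0 1.0 1" --pt "34.6 12.9 -15 0 0 1.14 1" --pt "34.6 12.9 -15 0 0 1.28 1" --pt "34.6 12.9 -15 0 0 1.35 1" --pt "34.6 12.9 -15 0 0 1.35 1" --pt "34.6 12.9 -15 0 0 1.35 1" --pt "34.6 12.9 -15 0 0 1.35 1"

```text
time: 11.35
tool_pos: [0.5805, 0.0745, 0.199]
tool_rot: [3.141, -0.0, 0.288]
contact_force: [0.5, 0.4, 0.7]
opening: 0.0918
grip_force: 0.0
```

```bash
python3 m.py w2
```

```text
[0.5805 0.0745 0.199 ] [ 3.1414 -0.0004  0.2878]
bench 0.0005816392065393361
yellow [271 123  21  14 294] med [0.6478 0.094  0.0749] top z 0.07602725882704586 top ctr ((647.7615966796875, 93.92868041992188), 9.695036888122559)
```

View pics/w2.png

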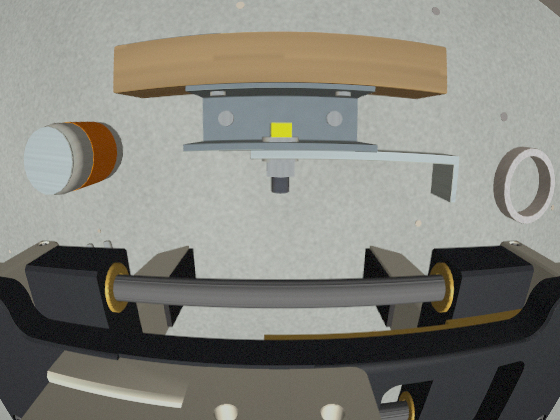

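Close wrist view: yellow head end at (282,130), washer edge at (281,140), nut at (281,167), front cheek top from (185,147) to (377,149), tin on the left and tape on the right. Next I'll fit the bracket frame and the lean.

```bash
cat > fit.py <<'E'
from h import *
f=np.load("w.npz"); im,d,P=f["im"],f["d"],f["P"]
hsv=cv2.cvtColor(im,cv2.COLOR_RGB2HSV); H,S,V=[hsv[...,i].astype(int) for i in range(3)]
v,u=np.mgrid[0:420,0:560]; Z=P[...,2]
box=(u>100)&(u<460)&(v<205)&(d>0)
def line(k,nm):
    q=P[k]; vx,vy,x0,y0=cv2.fitLine(q[:,:2].astype(np.float32),cv2.DIST_HUBER,0,.001,.001).ravel()
    dr=np.array([vx,vy])*np.sign(vy); c=q.mean(0); t=(q[:,:2]-c[:2])@dr; n=np.array([dr[1],-dr[0]]); w=(q[:,:2]-c[:2])@n
    print(nm,len(q),"yaw",np.arctan2(-dr[0],dr[1]),"c",c,"along",np.percentile(t,[.5,99.5])+c[:2]@dr,"across",np.percentile(w,[2,98])); return dr
fence=box&(abs(Z-.07)<.006)&(H<22)&(S>60)&(v<100)
fr=box&(Z>.0765)&(Z<.086)&(S<90)&(v>135)&(v<155)&(u>180)&(u<380)
a=line(fence,"fence"); line(fr,"front")
y=a; x=np.array([y[1],-y[0]])
X=P[...,:2]@x; Y=P[...,:2]@y
yel=box&(H>22)&(H<34)&(S>120)
print("x,y axis",x,y)
def rep(nm,k): 
    print(nm,k.sum(),"X",np.percentile(X[k],[3,50,97]),"Y",np.percentile(Y[k],[3,50,97]),"mid",Y[k].mean(),"Z",np.percentile(Z[k],[3,50,97]))
rep("yellow",yel); rep("front",fr); rep("fence",fence)
rep("thread",box&(u>265)&(u<298)&(v>178)&(v<196)&(Z>.03)); rep("nut",box&(u>262)&(u<302)&(v>160)&(v<176)&(Z>.03))
rep("washer",box&(u>262)&(u<300)&(v>136)&(v<142)&(Z>.03)&(Z<.074))
rep("tin",box&(u<125)&(v>120)&(Z>.09))
# yellow tilt: plane fit z = a+bX+cY
A=np.c_[np.ones(yel.sum()),X[yel]-X[yel].mean(),Y[yel]-Y[yel].mean()]
print("plane",np.linalg.lstsq(A,Z[yel],rcond=None)[0])
cv2.imwrite("pics/cr.png",cv2.resize(im[75:200,180:380,::-1],(800,500),interpolation=cv2.INTER_CUBIC))
E
python3 fit.py
```

```text
fence 16452 yaw 0.285372 c [0.7067 0.1121 0.0705] along [-0.2383  0.0556] across [-0.021   0.0217]
front 1486 yaw 0.28720054 c [0.6354 0.091  0.0804] along [-0.1714 -0.0139] across [-0.0029  0.0029]
x,y axis [0.9596 0.2815] [-0.2815  0.9596]
yellow 294 X [0.6427 0.6481 0.6533] Y [-0.1003 -0.0922 -0.0841] mid -0.09220633130089223 Z [0.0735 0.0749 0.0762]
front 1486 X [0.6324 0.6353 0.6381] Y [-0.1664 -0.0914 -0.017 ] mid -0.09151560960689382 Z [0.0787 0.0804 0.0818]
fence 16452 X [0.689  0.7095 0.7308] Y [-0.2292 -0.0913  0.0464] mid -0.0914193891122683 Z [0.069  0.0705 0.072 ]
thread 257 X [0.5933 0.5994 0.6054] Y [-0.0986 -0.0907 -0.0836] mid -0.09111777203261959 Z [0.0572 0.0623 0.0645]
nut 417 X [0.6093 0.6153 0.6218] Y [-0.1026 -0.0915 -0.0796] mid -0.09117422498606971 Z [0.0624 0.0662 0.0704]
washer 181 X [0.6383 0.6401 0.6418] Y [-0.1069 -0.0922 -0.0779] mid -0.09210874199169003 Z [0.0591 0.0694 0.0721]Traceback (most recent call last):
  File "fit.py", line 22, in <module>
    rep("tin",box&(u<125)&(v>120)&(Z>.09))
    ~~~^^^^^^^^^^^^^^^^^^^^^^^^^^^^^^^^^^^
  File "fit.py", line 18, in rep
    print(nm,k.sum(),"X",np.percentile(X[k],[3,50,97]),"Y",np.percentile(Y[k],[3,50,97]),"mid",Y[k].mean(),"Z",np.percentile(Z[k],[3,50,97]))
                         ~~~~~~~~~~~~~^^^^^^^^^^^^^^^^
    return _quantile_unchecked(
        a, q, axis, out, overwrite_input, method, keepdims, weights)
    return _ureduce(a,
                    func=_quantile_ureduce_func,
    ...<5 lines>...
                    overwrite_input=overwrite_input,
                    method=method)
    r = func(a, **kwargs)
    result = _quantile(arr,
                       quantiles=q,
    ...<2 lines>...
                       out=out,
                       weights=wgt)
    slices_having_nans = np.isnan(arr[-1, ...])
                                  ~~~^^^^^^^^^
IndexError: index -1 is out of bounds for axis 0 with size 0
```

```bash
sed -i '/^rep("tin"/d' fit.py; python3 fit.py | tail -1
python3 - <<'E'
from h import *
# repeat the tilt estimate from fresh depth frames, eroded mask
x=np.array([.9596,.2815]);y=np.array([-.2815,.9596]); r=[]
for i in range(6):
    im,d,P,s,m=wrist(); hsv=cv2.cvtColor(im,cv2.COLOR_RGB2HSV)
    k=cv2.inRange(hsv,(22,120,50),(34,255,255)); k[205:]=0; k=cv2.erode(k,np.ones((3,3)))>0
    k&=d>0
    q=P[k]; X,Y=q[:,:2]@x,q[:,:2]@y
    A=np.c_[np.ones(len(q)),X-X.mean(),Y-Y.mean()]; c=np.linalg.lstsq(A,q[:,2],rcond=None)[0]
    r.append([*c,X.mean(),Y.mean()])
print(np.mean(r,0),np.std(r,0))
E
```

```text
plane [0.0749 0.0121 0.0377]
[ 0.0749 -0.0099  0.0456  0.648  -0.0922] [0.     0.007  0.0079 0.     0.0001]
```

View pics/cr.png

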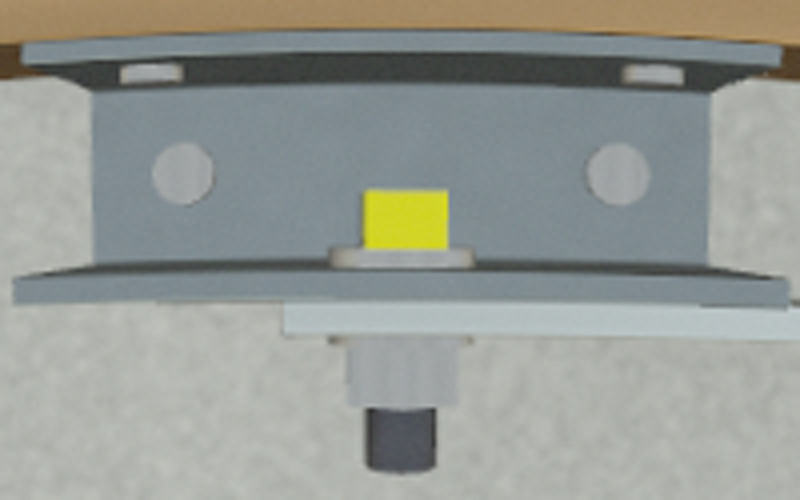

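The crop shows the head end square in the gap at about (405,220), seated against the washer, with the nut at (402,370). The measured tilt (z slope 0.046) and offset (-0.9 mm of an expected -0.85) agree, so the lean is about +0.045 rad.

Run:
```python
from h import *
x=np.array([.9596,.2815]);y=np.array([-.2815,.9596]); a=.045
def p(h): # TCP h above head centre along the head
    q=.6540*x+(-.0913-h*np.sin(a))*y; return [*q,.0555+h*np.cos(a)]
for h in(.10,.04,.002): print(p(h)); go(p(h),[np.pi+a,0,.2855])
```

```text
[np.float64(0.6545456725151602), np.float64(0.0921727772449461), np.float64(0.15539876708478426)]
t 11.7 shift cm [7.5984 0.4137 4.3298] turn [0.045  0.     0.0004]
[np.float64(0.653785879006064), np.float64(0.09476282289797844), np.float64(0.0954595068339137)]
t 11.7 shift cm [ 7.5987  0.1436 10.3237] turn [0.045  0.     0.0004]
[np.float64(0.6533046764503032), np.float64(0.0964031851448989), np.float64(0.057497975341695685)]
t 11.7 shift cm [ 7.5988 -0.0275 14.1198] turn [0.045  0.     0.0004]
```

Emit:
play_rows --pt "2.5 0.1 1 0.015 0 0 0.6" --pt "5 0.25 2 0.03 0 0 0.5" --pt "7.6 0.41 4.3 0.045 0 0 0.5" --pt "7.6 0.41 4.3 0.045 0 0 0.5" --pt "7.6 0.41 4.3 0.045 0 0 0.5" --pt "7.6 0.28 7.3 0.045 0 0 0.5" --pt "7.6 0.14 10.3 0.045 0 0 0.5" --pt "7.6 0.14 10.3 0.045 0 0 0.5" --pt "7.6 0.1 11.2 0.045 0 0 0.5" --pt "7.6 0.05 12.2 0.045 0 0 0.5" --pt "7.6 0.01 13.2 0.045 0 0 0.5" --pt "7.6 -0.03 14.1 0.045 0 0 0.5" --pt "7.6 -0.03 14.1 0.045 0 0 0.5" --pt "7.6 -0.03 14.1 0.045 0 0 0.5" --pt "7.6 -0.03 14.1 0.045 0 0 0.5" --squeeze 3

```text
time: 13.2
tool_pos: [0.6537, 0.0966, 0.0581]
tool_rot: [-3.097, -0.001, 0.286]
contact_force: [-0.9, 0.4, 0.5]
opening: 0.0459
grip_force: 0.0
```

```bash
python3 m.py w3
python3 - <<'E'
from h import *
im,d=optics.read_camera("top"); np.savez("top2.npz",im=im,d=d)
v,u=np.mgrid[0:420,0:560]; P=world("top",d,optics.camera_model("top"),u,v)
hsv=cv2.cvtColor(im,cv2.COLOR_RGB2HSV); H,S=hsv[...,0].astype(int),hsv[...,1]
for nm,mk,c in (("blue",(H>105)&(H<128),(.467,-.1725)),("red",(H<6)|(H>174),(.474,-.279))):
    k=mk&(S>110)&(d>0)&(P[...,2]>.026)&(np.hypot(P[...,0]-c[0],P[...,1]-c[1])<.045)
    print(nm,k.sum(),P[k].mean(0) if k.any() else None, np.percentile(P[k][:,2],[5,95]))
a=im[200:275,320:450,::-1]; b=cv2.imread("pics/w3.png")
cv2.imwrite("pics/mix.png",np.vstack([b[:,:],np.pad(cv2.resize(a,(312,180)),((0,0),(0,248),(0,0)))]))
E
```

```text
[0.6537 0.0966 0.0581] [-3.0969 -0.0008  0.2858]
bench 0.0006510042670344156
red [546 414  14   6  64] med [ 0.53   -0.2796  0.0208] top z 0.024796515746306338 top ctr ((530.1589965820312, -278.26373291015625), 14.482356071472168)
yellow [264 308  38  12 446] med [0.6452 0.0931 0.0749] top z 0.07587524879040096 top ctr ((645.14111328125, 93.04817962646484), 8.827353477478027)
blue 70 [ 0.4659 -0.1756  0.0404] [0.0341 0.0446]
red 100 [ 0.4725 -0.2786  0.0456] [0.0283 0.0546]
```

View pics/mix.png

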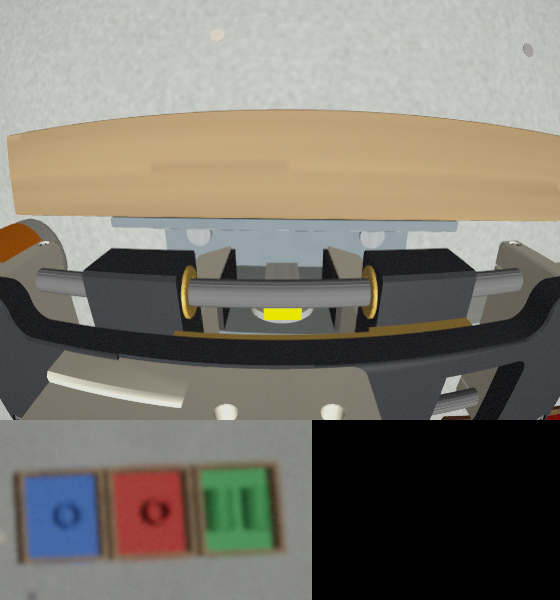

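Both sleeves stand in their own trays. The yellow head (264–302, row 314) sits centred between the fingers (inner edges 236 and 330), so I'll close lightly first.

Emit:
play_rows --pt "0 0 0 0 0 0 0.4" --pt "0 0 0 0 0 0 0.32" --pt "0 0 0 0 0 0 0.26" --pt "0 0 0 0 0 0 0.22" --pt "0 0 0 0 0 0 0.2" --pt "0 0 0 0 0 0 0.18" --pt "0 0 0 0 0 0 0.16" --pt "0 0 0 0 0 0 0.14" --pt "0 0 0 0 0 0 0.14" --pt "0 0 0 0 0 0 0.14" --squeeze 3

```text
time: 14.3
tool_pos: [0.6538, 0.0951, 0.0577]
tool_rot: [-3.099, -0.0, 0.285]
contact_force: [1.7, -4.5, -0.9]
opening: 0.0168
grip_force: 3.0
```

```bash
python3 m.py w4; python3 -c "
from h import *
s=robot.observe(); print(s['contact_force'],s['torque'],s['opening'],s['grip_force'])"
```

```text
[0.6538 0.0951 0.0577] [-3.0986 -0.0003  0.2855]
bench 0.0006479597252773972
red [546 414  14   6  67] med [ 0.5303 -0.2814  0.0213] top z 0.024987697425779973 top ctr ((530.858154296875, -277.92376708984375), 15.006941795349121)
yellow [260 308  39  12 456] med [0.6451 0.0931 0.0749] top z 0.07585450882219141 top ctr ((645.3037109375, 93.16503143310547), 8.830558776855469)
[ 1.4009 -5.7876 -1.5698] [-0.9176 -0.1505  0.0572] 0.016976941151535523 2.9999906360171735
```

The head is gripped at 17.0 mm and the yellow end hasn't moved. The arm was pulled about 1.4 mm sideways, so I'll shift the command that way before squeezing harder.

Emit:
play_rows --pt "0 0.07 0 0 0 0 0.1" --pt "0 0.14 0 0 0 0 0.1" --pt "0 0.14 0 0 0 0 0.1" --pt "0 0.14 0 0 0 0 0.1" --pt "0 0.14 0 0 0 0 0.1" --squeeze 5

```text
time: 14.85
tool_pos: [0.6537, 0.0951, 0.0577]
tool_rot: [-3.097, 0.0, 0.286]
contact_force: [1.2, -2.8, 0.2]
opening: 0.0168
grip_force: 5.0
```

```bash
python3 m.py w5; python3 -c "
from h import *
s=robot.observe(); print(s['contact_force'],s['torque'],s['opening'],s['grip_force'])"
```

```text
[0.6537 0.0951 0.0577] [-3.0969  0.      0.2859]
bench 0.0006008989647699955
red [546 414  14   6  62] med [ 0.5301 -0.2821  0.0206] top z 0.024251863425205546 top ctr ((530.2212524414062, -279.4473876953125), 15.168429374694824)
yellow [260 308  39  12 457] med [0.6451 0.093  0.0748] top z 0.07574202279366456 top ctr ((644.9440307617188, 93.07380676269531), 8.915254592895508)
[ 0.632 -2.807  0.146] [-0.5943 -0.1012  0.0324] 0.016698311695209495 4.999581053853035
```

Emit:
play_rows --pt "0 0.05 0 0 0 0 0.05" --pt "0 0.1 0 0 0 0 0.05" --pt "0 0.1 0 0 0 0 0" --pt "0 0.1 0 0 0 0 0" --pt "0 0.1 0 0 0 0 0" --pt "0 0.1 0 0 0 0 0" --squeeze 15

```text
time: 15.5
tool_pos: [0.6538, 0.095, 0.0577]
tool_rot: [-3.096, 0.0, 0.286]
contact_force: [-1.5, 5.0, 2.4]
opening: 0.0169
grip_force: 15.0
```

Emit:
play_rows --pt "0 0 0 0 0 0 0" --pt "0 0 0 0 0 0 0" --pt "0 0 0 0 0 0 0" --pt "0 0 0 0 0 0 0" --pt "0 0 0 0 0 0 0" --pt "0 0 0 0 0 0 0" --pt "0 0 0 0 0 0 0" --pt "0 0 0 0 0 0 0" --squeeze 30

```text
time: 16.3
tool_pos: [0.6538, 0.095, 0.0576]
tool_rot: [-3.096, 0.0, 0.286]
contact_force: [-1.6, 5.2, 1.7]
opening: 0.0165
grip_force: 30.0
```

```bash
python3 m.py w6; python3 -c "
from h import *
s=robot.observe(); print(s['contact_force'],s['torque'],s['opening'],s['grip_force'],s['time'],s['qvel'])"
```

```text
[0.6538 0.095  0.0576] [-3.0957  0.0001  0.286 ]
bench 0.0005755539911366722
red [546 414  14   6  60] med [ 0.5303 -0.2821  0.0201] top z 0.024032339859191218 top ctr ((530.7797241210938, -278.4895324707031), 14.86483383178711)
yellow [260 308  39  12 461] med [0.6451 0.0931 0.0749] top z 0.07594274922377837 top ctr ((645.1336669921875, 93.10592651367188), 9.009628295898438)
[-1.3775  4.897   1.9993] [ 0.8284  0.2139 -0.1016] 0.016942524060338738 30.000237822532654 16.35 [-0.0008  0.0009 -0.0002  0.0002  0.0014  0.0009]
```

Emit:
play_rows --pt "0 -0.03 0 0 0 0 0" --pt "0 -0.06 0 0 0 0 0" --pt "0 -0.06 0 0 0 0 0" --pt "0 -0.06 0 0 0 0 0" --pt "0 -0.06 0 0 0 0 0" --pt "0 -0.06 0 0 0 0 0" --pt "0 -0.06 0 0 0 0 0"

```text
time: 17.05
tool_pos: [0.6538, 0.095, 0.0577]
tool_rot: [-3.096, 0.0, 0.286]
contact_force: [-1.9, 4.0, 2.5]
opening: 0.0165
grip_force: 30.0
```

```bash
python3 m.py w7 | grep yellow; python3 -c "
from h import *
s=robot.observe(); print(s['contact_force'],s['opening'],s['grip_force'],s['time'])
print(robot.hand_in())"
```

```text
yellow [260 308  39  12 461] med [0.6452 0.0931 0.0749] top z 0.07579361189638698 top ctr ((644.91357421875, 93.0361328125), 9.076295852661133)
[-1.5522  4.2385  2.4459] 0.016335807152602997 30.000436305999756 17.1
the job is handed in; nothing more can be done
None
```

I handed the job in at 17.1 s with the blue and red sleeves in their own trays and the bolt head still gripped at 30 N; the camera shows no turn of the head, but the hand-in returned no verdict.

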